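Pop the stopper drawer at the bottle shop

TASK

Take the thin wooden dowel out of its white pot and push it straight down through the hole in the red-topped box, against the brass spring latch inside, until that box's drawer springs fully open. Then stand the dowel back in its pot and let go of it. Leave the drawer of the green-topped box shut.

Things in the scene. Friction and masses are not known exactly. Their poses are not given: they have to be found in the camera images.
- dowel_center (a point): Middle (half-way up) of a round pale wooden dowel, 14 mm thick and 170 mm long, with a blue band near its upper end; z runs along it, up. It stands loose and upright on its foot in the white pot, its upper 116 mm out of it; 25 g. (The short fat dark wooden muddler standing about is not it.)
- dowel_foot (a point): Centre of the dowel's lower end face, 85 mm below its middle.
- pot_floor (a point): Centre of the inner floor of the white ceramic pot, 6 mm over the counter. The pot is fixed, a cone that widens upward, 60 mm high; inside it is about 24 mm wide at the floor and 60 mm at the rim. The dowel may lean in it.
- red_hole (a point): Centre of the round release hole, 32 mm wide, at the level of the red top's upper face (90 mm over the counter), in a charcoal box 150 mm deep (its x), 120 mm wide and 90 mm high, fixed to the counter, with a red top board and a drawer in the side that faces the robot (its -x). The hole lies 35 mm towards the back (+x of the box) from the middle of the top. A brass latch plate 42 mm wide lies across it, 25 mm below the top face. Axes as the box: x to the back, z up.
- red_latch (a joint): How far the latch under the hole of the red-topped box is pushed down, m: 0 at rest (plate 25 mm below the top face) to 0.014 (bottomed). Sprung: 3 N to start it, about 6 N at 0.010 where the drawer comes free, 7 N at the bottom; it comes back up by itself.
- red_drawer (a joint): How far the drawer of the red-topped box is out, m: 0 shut to 0.05 fully open. A spring pushes it out towards the box's -x side within about a second once its latch is pushed down by 0.010 m, and it then stays open; the latch holds it shut until then.
- green_hole (a point): The same point on the green-topped box, which is otherwise like the red-topped one.
- green_drawer (a joint): How far the drawer of the green-topped box is out, m: 0 shut to 0.05 fully open. A spring pushes it out towards the box's -x side within about a second once its latch is pushed down by 0.010 m, and it then stays open; the latch holds it shut until then.

How it is judged:
By the outcome, as a careful person would: the job done as asked, in the order asked, and still so for the second after the job is handed in, with the robot touching nothing.
It also fails if it takes over 48 s, if anything falls off the work surface, if the arm or the gripper's body presses on something with over 40 N, if the wrist force passes 120 N, or if a joint passes its speed limit or range.

ROBOT

A 6-joint arm with a two-finger parallel gripper is mounted at the origin on the work surface. World frame = base frame: x ahead of the robot, y to its left, z up, the work surface at z = 0. Lengths are in mm, angles in degrees, forces in N, time in s.
With the tool pointing down it reaches from about 300 to 850 mm from the base axis. Payload 4.2 kg.
Tool frame: the origin (TCP) lies between the finger pads; the fingertips stand 22 mm ahead of it and the grasp point (between the pads) lies 3 mm ahead of it; z points along the fingers, y is the direction in which the jaws open and shut (so a half turn about z gives the same grasp; the last joint's range is limited). The gripper opens to 91 mm and grips with 3 to 60 N. Pads are 32 mm wide; open, the fingers measure 118 mm over their backs; the gripper's body (76 mm by 178 mm) begins 60 mm behind the grasp point.
Start: joints at [-76.891, 18.312, 89.639, -0, 72.044, -1.146], TCP at [141.59, -557.309, 235.976] pointing down, gripper open.
Joint ranges: [-177.97, 177.97], [-48.28, 115.42], [12.27, 149.76], [-77.06, 257.06], [2.81, 150.46], [-146.56, 146.56]. Speed limits (degrees/s): [147.25, 147.25, 180, 180, 180, 180].

INTERFACE

Orientations are given as [roll, pitch, yaw] about the fixed x, y, z axes, in that order (R = Rz(yaw) Ry(pitch) Rx(roll)).
In Python, from workcell import * gives the robot as it stands.
- The arm moves only by the shell command python3 -m jog 'ROWS' [OPENING] [FORCE]. ROWS is text: rows parted by semicolons, each of 6 numbers parted by spaces: the shift along the tool's x, y, z in units of 0.5 m (1.0 is 0.5 m), then the turn, a rotation vector about the tool's x, y, z in units of pi/2 rad (1.0 is pi/2 rad). A call has 1 to 20 rows; each row is the pose to reach, as a shift and turn from the pose measured when the call began, along the tool's axes at that moment; what a row does not reach only later rows make up. A row lasts 1/12 s, in which the tool goes at most 41.7 mm and 7.16 degrees, less where a joint would pass 70% of its speed; a pose out of reach is approached as far as the arm can. A call with a number of a shift or a turn outside -1 to 1 is refused whole. A call with a gripper value outside its range is refused whole. OPENING is the opening, from -1 (shut) to 1 (fully open), set as the call begins (- or left out, the last holds). The fingers move at their own pace and stop on an object; FORCE is the grip in N (left out, the last holds). Time passes only in rows, so rows that repeat a pose let the fingers close. It gives the time, the measured TCP pose, the force and the opening at its end, in the units of the state.
- state(): the state, without advancing time (a new reading comes with each control period).
- grab_frame(name): name is "side" or "top"; returns the picture (400x640x3 uint8, red, green, blue); there is no depth.
- calibration(name): a dict with "mtx" (3x3 intrinsics, pixels), "rvec" (rotation vector, rad) and "tvec" (3), from world to camera coordinates, as OpenCV has them. Camera axes: x right, y down, z forward; pixel columns grow to the right and rows downward; lengths in mm; the calibration is good to about 2 mm. A picture is of the moment at which its call begins. calibration takes no time and is no camera call.
- job_done(): hands the job in, once; it reports no verdict.
Trained networks look in the newest picture that a camera, given by its name, has taken for a name from the list of things; names that differ only in an ending like _2 or _b are one class to them, and where a whole thing is asked for, a point or a joint stands for the part that bears it (a point fixed in the world has none). Each returns a list of dicts, best first, with "confidence" (0 to 1); they miss things now and then, are a little off and sometimes report something else, mostly with a low value. They report only what shows in the picture. A call takes as long as a camera call.
- spot_in(query, camera): "rect" ([left, top, right, bottom] in pixels, round what is visible of it).
- tip_of(query, camera): "location" ([column, row] in pixels: a listed point, or the origin of a listed thing).
The state is a dict: "time_s": time; "qpos": joint angles; "qvel": joint speeds; "effort": joint torques, N m; "ee_pos": TCP position; "ee_rot": TCP orientation; "force": force on the tool from outside, world axes, zero at the start; "torque": the same for the moment, N m; "gripper_width": finger opening in mm.
Only numpy, scipy, OpenCV 4.12 (cv2) and the standard library are available. Lean on these libraries where they do the work, as an engineer would, in place of code of your own. Each camera call takes 0.05 s, during which the arm holds its last target. There are 200 camera calls.

## Working session

There is one attempt and no reset: what is moved stays moved. The work goes in short steps, Python scripts to look and compute and a shell command to move; the robot and the scene stay as the last step left them, time stands still between calls to the robot, and variables do not carry over. Pictures are saved under pics/ and viewed, about 8 in all and at most 12, crops included, and the job is handed in when it is done.

```bash
mkdir -p pics; cat > h.py <<'E'
from workcell import *
import numpy as np, cv2
def proj(c,P):
    k=calibration(c); return cv2.projectPoints(np.float64([P]),np.array(k["rvec"],float),np.array(k["tvec"],float),np.array(k["mtx"],float),None)[0].ravel()
def ray(c,px):
    k=calibration(c);R=cv2.Rodrigues(np.array(k["rvec"],float))[0];o=-R.T@np.array(k["tvec"],float).ravel()
    d=R.T@np.linalg.inv(np.array(k["mtx"],float))@np.array([px[0],px[1],1.]);return o,d/np.linalg.norm(d)
def atz(c,px,z):
    o,d=ray(c,px);return o+d*(z-o[2])/d[2]
def tri(p,q):
    (a,d),(b,e)=ray("side",p),ray("top",q)
    s=np.linalg.lstsq(np.stack([d,-e],1),b-a,rcond=None)[0]
    A=a+d*s[0];B=b+e*s[1];return (A+B)/2,np.linalg.norm(A-B)
E
python3 - <<'E'
from h import *
np.set_printoptions(precision=1,suppress=True)
f={c:grab_frame(c) for c in("side","top")}
for c in f: cv2.imwrite(f"pics/{c}0.png",f[c][:,:,::-1])
for c in f: print(c,"cam pos",ray(c,(320,200)))
for n in["dowel_center","dowel_foot","pot_floor","red_hole","green_hole"]:
    r={c:tip_of(n,c)[:2] for c in f}
    print(n,{c:[(np.round(x["location"],1).tolist(),round(x["confidence"],2)) for x in r[c]] for c in r})
    if r["side"] and r["top"]: print(tri(r["side"][0]["location"],r["top"][0]["location"]))
    if "hole" in n and r["top"]:print(atz("top",r["top"][0]["location"],90))
print(state())
E
```

```text
side cam pos (array([ 267.1, -406.6,  621.4]), array([ 0.4,  0.5, -0.7]))
top cam pos (array([ 388.8,  -15. , 1208.5]), array([ 0.1,  0. , -1. ]))
dowel_center {'side': [([261.8, 134.4], 0.7)], 'top': [([226.5, 181.3], 0.65)]}
(array([579.1, 208.1,  96.2]), np.float64(9.824289054012848))
dowel_foot {'side': [([271.2, 166.7], 0.68)], 'top': [([234.3, 186.4], 0.7)]}
(array([587.1, 206.5,  -0. ]), np.float64(2.4084767472505866))
pot_floor {'side': [([268.7, 165.8], 0.71)], 'top': [([231.8, 188.8], 0.68)]}
(array([582.2, 211.6,   1.4]), np.float64(0.21743519484850324))
red_hole {'side': [([414.2, 265.0], 0.88)], 'top': [([413.6, 174.0], 0.67)]}
(array([ 604.7, -209.7,   83.5]), np.float64(5.335239476685836))
[ 605.6 -210.3   90. ]
green_hole {'side': [([300.0, 198.0], 0.9)], 'top': [([313.0, 207.4], 0.9)]}
(array([530.4,  11.3,  96.3]), np.float64(6.992204319355653))
[528.1  13.   90. ]
{'time_s': 0.6, 'qpos': array([-76.9,  18.3,  89.6,  -0. ,  72. ,  -1.1]), 'qvel': array([ 0.1,  0. , -0. , -0. ,  0.1, -0.1]), 'effort': array([ -0. , -41.2, -23.2,   0.1,   0. ,  -0. ]), 'ee_pos': array([ 141.6, -557.3,  236. ]), 'ee_rot': array([180. ,   0. ,  14.3]), 'force': array([-0.4, -0.2, -0.3]), 'torque': array([0. , 0.1, 0. ]), 'gripper_width': 91.23354164372367}
```

```bash
python3 -c "
import cv2
import numpy as np
a=cv2.imread('pics/side0.png');b=cv2.imread('pics/top0.png')
cv2.imwrite('pics/both0.png',cv2.resize(np.vstack([a,b]),(480,600)))"
```

```text
(no output)
```

View pics/side0.png

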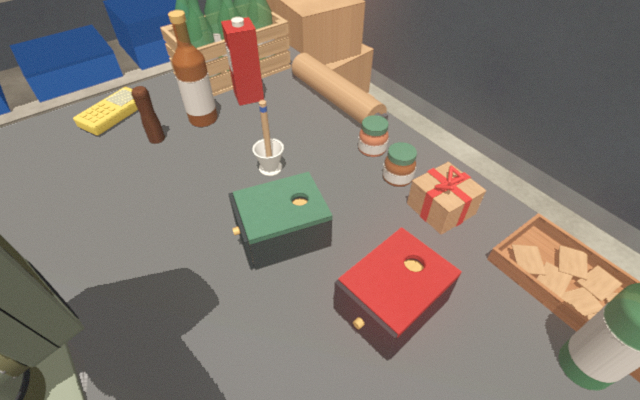

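View pics/top0.png

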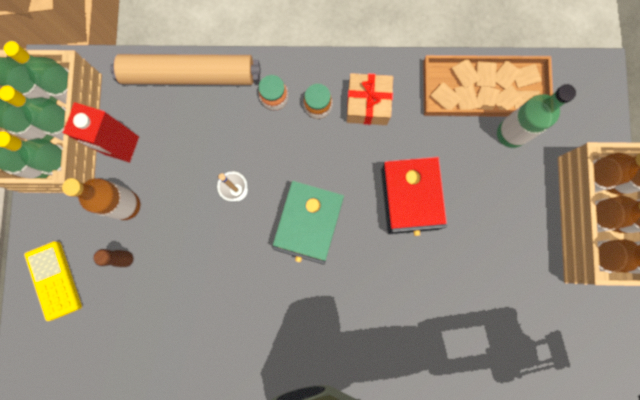

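Side view: dowel tip at about (264,103), pot (268,157), green hole (300,200), red hole (414,264). Top view: pot (232,187), dowel tip (222,177), red hole (413,177), green hole (313,205). Next I'll refine the hole and the dowel ends.

```bash
python3 - <<'E'
from h import *
np.set_printoptions(precision=1,suppress=True)
a=cv2.imread('pics/side0.png');b=cv2.imread('pics/top0.png')
H={}
for c,im,(x0,y0,x1,y1) in (("side",a,(330,225,465,350)),("top",b,(378,150,450,235))):
    s=im[y0:y1,x0:x1].astype(int); red=((s[...,2]>150)&(s[...,1]<60)).astype(np.uint8)
    cs,h=cv2.findContours(red,cv2.RETR_CCOMP,cv2.CHAIN_APPROX_NONE)
    for k,hh in zip(cs,h[0]):
        if hh[3]>=0 and cv2.contourArea(k)>20:
            m=cv2.moments(k);p=(m["m10"]/m["m00"]+x0,m["m01"]/m["m00"]+y0);H[c]=p;print(c,"hole",p,cv2.contourArea(k),atz(c,p,90))
    o=max(cs,key=cv2.contourArea); q=cv2.approxPolyDP(cv2.convexHull(o),4,True).reshape(-1,2)+[x0,y0]
    print("corners",[atz(c,p,90)[:2].tolist() for p in q.astype(float)])
if len(H)==2: print(tri(H["side"],H["top"]))
L=cv2.resize(a[90:190,220:320],(400,400),interpolation=2);T=cv2.resize(b[145:225,190:270],(400,400),interpolation=2)
cv2.imwrite("pics/dow.png",np.hstack([L,T]))
E
```

```text
corners [[537.6473086047376, -275.08888891682716]]
top hole (412.20416666666665, 176.84791666666666) 240.0 [ 599.1 -207.1   90. ]
corners [[640.1942199494597, -260.6149858317854], [501.11395320126667, -275.68105615582743], [484.3326273223346, -161.4391972605998], [629.9657006467894, -146.73992921331478]]
```

View pics/dow.png

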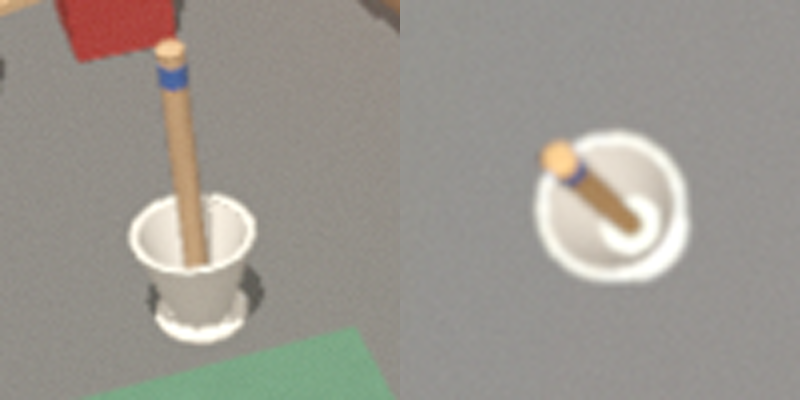

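```bash
python3 - <<'E'
from h import *
np.set_printoptions(precision=1,suppress=True)
print("side proj red hole",proj("side",(599,-207,90)))
t,g=tri((262.4,101.5),(221.7,176.7)); print("tip",t,g, atz("top",(221.7,176.7),174))
print("rim",atz("top",(232.1,185.7),60), "side rim",atz("side",(220+193/4-.4,90+234/4-.4),60))
print("floor",atz("top",(235.7,189),6)); print("foot",atz("top",(236,189),8))
E
```

```text
side proj red hole [412.8 263.1]
tip [579.2 199.6 179.8] 1.4679706095841127 [579.6 201.1 174. ]
rim [579.9 200.2  60. ] side rim [581.2 202.8  60. ]
floor [581.  201.3   6. ]
foot [580.6 200.3   8. ]
```

Dowel is upright: tip at about (579,200), foot at (580.6,200.3). Red hole is at (599,-207). I'll grip at 130 mm above the foot and keep the current yaw.

```bash
python3 -m jog '0.61 -0.626 0 0 0 0;0.61 -0.626 0 0 0 0;0.61 -0.626 0 0 0 0;0.61 -0.626 0 0 0 0;0.61 -0.626 0 0 0 0;0.61 -0.626 0 0 0 0;0.61 -0.626 0 0 0 0;0.61 -0.626 0 0 0 0;0.61 -0.626 0 0 0 0;0.61 -0.626 0 0 0 0;0.61 -0.626 0 0 0 0;0.61 -0.626 0 0 0 0' 1
cat >> h.py <<'E'
from scipy.spatial.transform import Rotation as Ro
def go(t):
    s=state();d=Ro.from_euler("xyz",s["ee_rot"],degrees=True).as_matrix().T@(np.array(t)-s["ee_pos"]);print("t",s["time_s"],"at",s["ee_pos"].round(1),s["ee_rot"].round(1),"F",s["force"].round(1),"w",round(s["gripper_width"],1),"rows",(d/500).round(4))
E
python3 -c "
from h import *
go((580,200.5,236))"
```

```text
time_s: 1.6
ee_pos: [361.6, -175.8, 236.2]
ee_rot: [-180.0, -0.1, 14.6]
force: [-0.1, -0.5, 0.5]
gripper_width: 91.1
t 1.6 at [ 361.6 -175.8  236.2] [-1.80e+02 -1.00e-01  1.46e+01] F [-0.1 -0.5  0.5] w 91.1 rows [ 0.612  -0.6187  0.0017]
```

```bash
python3 -m jog '0.612 -0.619 0 0 0 0;0.612 -0.619 0 0 0 0;0.612 -0.619 0 0 0 0;0.612 -0.619 0 0 0 0;0.612 -0.619 0 0 0 0;0.612 -0.619 0 0 0 0;0.612 -0.619 0 0 0 0;0.612 -0.619 0 0 0 0;0.612 -0.619 0 0 0 0;0.612 -0.619 0 0 0 0;0.612 -0.619 0 0 0 0;0.612 -0.619 0 0 0 0;0.612 -0.619 0 0 0 0;0.612 -0.619 0 0 0 0' 1
python3 -c "
from h import *
for c in('side','top'): cv2.imwrite(f'pics/{c}1.png',grab_frame(c)[:,:,::-1])
a=cv2.imread('pics/side1.png')[40:200,170:370];b=cv2.imread('pics/top1.png')[125:245,155:305]
cv2.imwrite('pics/c1.png',np.hstack([cv2.resize(a,(400,320)),cv2.resize(b,(400,320))]))
go((580,200.5,139))"
```

```text
time_s: 2.77
ee_pos: [579.7, 199.4, 236.5]
ee_rot: [180.0, -0.0, 14.5]
force: [0.1, -0.2, 0.0]
gripper_width: 91.2
t 2.8667 at [579.6 199.1 237.1] [-1.80e+02 -1.00e-01  1.45e+01] F [-0.3  0.1 -0.2] w 91.4 rows [ 0.0012 -0.0026  0.1962]
```

View pics/c1.png

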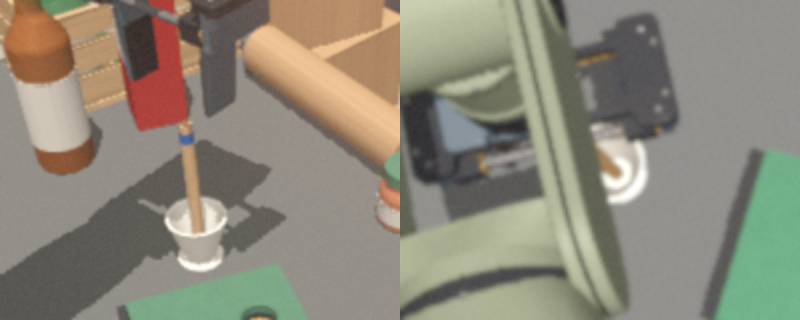

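The dowel tip (side crop ~(187,125)) is below and between the fingers. Next: go down, then close.

```bash
python3 -m jog '0.001 -0.002 0.06 0 0 0;0.001 -0.002 0.12 0 0 0;0.001 -0.002 0.17 0 0 0;0.001 -0.002 0.196 0 0 0;0.001 -0.002 0.196 0 0 0;0.001 -0.002 0.196 0 0 0' 1
python3 -m jog '0 0 0 0 0 0;0 0 0 0 0 0;0 0 0 0 0 0;0 0 0 0 0 0;0 0 0 0 0 0;0 0 0 0 0 0;0 0 0 0 0 0;0 0 0 0 0 0;0 0 0 0 0 0;0 0 0 0 0 0' -1 40
python3 -c "
from h import *
go((580,200.5,255))"
```

```text
time_s: 3.37
ee_pos: [579.7, 199.1, 139.2]
ee_rot: [180.0, -0.0, 14.4]
force: [0.1, 0.1, 1.1]
gripper_width: 91.3
time_s: 4.2
ee_pos: [579.7, 199.2, 139.2]
ee_rot: [180.0, -0.0, 14.4]
force: [0.9, -0.4, -0.5]
gripper_width: 27.4
t 4.2 at [579.7 199.2 139.2] [180.   -0.   14.4] F [ 0.9 -0.4 -0.5] w 27.4 rows [ 0.0014 -0.0024 -0.2317]
```

```bash
python3 -m jog '0 0 0 0 0 0;0 0 0 0 0 0;0 0 0 0 0 0;0 0 0 0 0 0;0 0 0 0 0 0' -1 40
python3 -m jog '0 0 -0.04 0 0 0;0 0 -0.1 0 0 0;0 0 -0.16 0 0 0;0 0 -0.22 0 0 0;0 0 -0.26 0 0 0;0 0 -0.26 0 0 0;0 0 -0.26 0 0 0' -1 40
python3 -c "
from h import *
for c in('side','top'): cv2.imwrite(f'pics/{c}2.png',grab_frame(c)[:,:,::-1])
a=cv2.imread('pics/side2.png')[10:190,170:370];b=cv2.imread('pics/top2.png')[125:245,155:305]
cv2.imwrite('pics/c2.png',np.hstack([cv2.resize(a,(500,450)),cv2.resize(b,(300,450))]))
for c in('side','top'): print(c,[tip_of(n,c)[:1] for n in('dowel_foot','dowel_center')])
go((599,-207,260))"
```

```text
time_s: 4.62
ee_pos: [579.7, 199.1, 139.1]
ee_rot: [180.0, -0.0, 14.4]
force: [-0.1, 1.0, -0.1]
gripper_width: 13.4
time_s: 5.2
ee_pos: [579.9, 199.2, 270.1]
ee_rot: [-180.0, -0.2, 14.4]
force: [0.7, 0.1, -1.0]
gripper_width: 13.3
side [[{'location': [267.0, 117.6], 'confidence': 0.88}], [{'location': [259.9, 81.1], 'confidence': 0.64}]]
top [[{'location': [226.8, 181.0], 'confidence': 0.4}], [{'location': [409.9, 175.0], 'confidence': 0.68}]]
t 5.5 at [579.1 199.  267.6] [1.80e+02 1.00e-01 1.44e+01] F [ 0.3 -0.6 -1.2] w 13.4 rows [-0.1633  0.7964  0.0158]
```

View pics/c2.png

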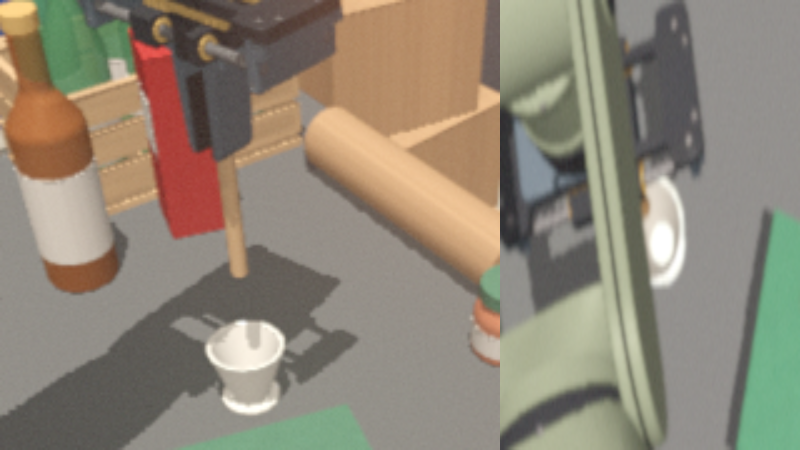

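The dowel is held and clear of the pot, with its foot at about side px (265.6,120).

```bash
python3 -c "
from h import *
print('pred foot',proj('side',(579.5,199.2,135)))"
python3 -m jog '-0.012 0.06 0 0 0 0;-0.028 0.14 0 0 0 0;-0.044 0.22 0 0 0 0;-0.06 0.3 0 0 0 0;-0.076 0.38 0 0 0 0;-0.092 0.46 0 0 0 0;-0.108 0.54 0 0 0 0;-0.124 0.62 0 0 0 0;-0.14 0.7 0 0 0 0;-0.154 0.76 0 0 0 0;-0.163 0.796 0 0 0 0;-0.163 0.796 0 0 0 0;-0.163 0.796 0 0 0 0;-0.163 0.796 0 0 0 0'
python3 -c "
from h import *
for c in('side','top'): cv2.imwrite(f'pics/{c}3.png',grab_frame(c)[:,:,::-1])
a=cv2.imread('pics/side3.png')[170:350,330:490];b=cv2.imread('pics/top3.png')[125:245,355:475]
cv2.imwrite('pics/c3.png',np.hstack([cv2.resize(a,(480,540)),cv2.resize(b,(320,540))]))
for c in('side','top'): print(c,[tip_of(n,c)[:1] for n in('dowel_foot','red_hole')])
go((599,-207,232))
s=state()['ee_pos'];print(proj('side',(s[0],s[1],s[2]-133)),proj('side',(599,-207,90)))"
```

```text
pred foot [264.58290154 120.64690876]
time_s: 6.67
ee_pos: [599.0, -205.9, 267.3]
ee_rot: [-179.9, 0.2, 14.4]
force: [-0.4, -0.0, -0.1]
gripper_width: 13.7
side [[{'location': [420.2, 243.5], 'confidence': 0.68}], [{'location': [413.9, 265.6], 'confidence': 0.69}]]
top [[], [{'location': [411.4, 174.9], 'confidence': 0.67}]]
t 6.9667 at [ 599.3 -205.8  268.1] [1.80e+02 1.00e-01 1.45e+01] F [ 0.1  0.2 -0.2] w 13.0 rows [-0.0009  0.0022  0.0721]
[417.50835347 245.45798829] [412.84827607 263.1388477 ]
```

View pics/c3.png

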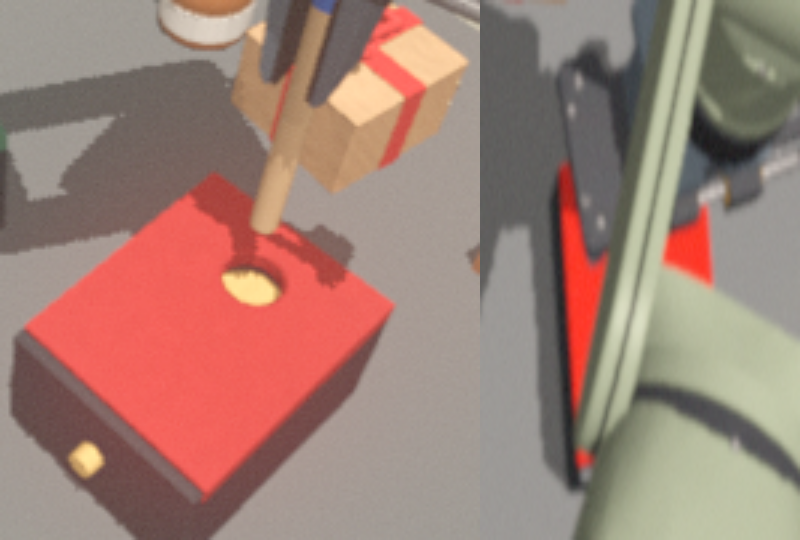

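Foot (side px ~(418,244)) is lined up above the hole (~(413.7,264.3)), within a few mm of prediction. Going down into the hole, stopping short of the latch.

```bash
python3 -m jog '-0.002 0.004 0.03 0 0 0;-0.003 0.004 0.06 0 0 0;-0.003 0.004 0.09 0 0 0;-0.003 0.004 0.12 0 0 0;-0.003 0.004 0.12 0 0 0;-0.003 0.004 0.12 0 0 0' - 50
python3 -c "
from h import *
cv2.imwrite('pics/side4.png',grab_frame('side')[:,:,::-1])
a=cv2.imread('pics/side4.png')[170:350,330:490]
cv2.imwrite('pics/c4.png',cv2.resize(a,(480,540)))
go((598,-208,183))"
```

```text
time_s: 7.47
ee_pos: [598.0, -207.7, 207.7]
ee_rot: [-180.0, 0.2, 14.5]
force: [0.7, -0.2, 0.4]
gripper_width: 13.4
t 7.5167 at [ 598.5 -208.   208.7] [1.80e+02 1.00e-01 1.45e+01] F [ 1.4  0.2 -0.7] w 12.9 rows [-0.001  -0.0002  0.0514]
```

View pics/c4.png

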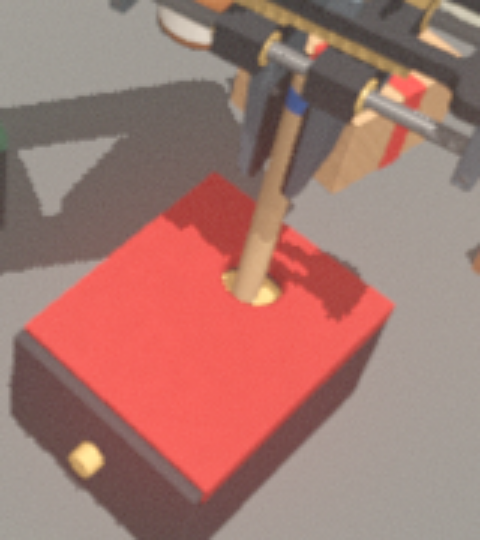

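The dowel is inside the hole, roughly centred. Now the push.

```bash
python3 -m jog '0 0 0.01 0 0 0;0 0 0.02 0 0 0;0 0 0.028 0 0 0;0 0 0.034 0 0 0;0 0 0.04 0 0 0;0 0 0.044 0 0 0;0 0 0.044 0 0 0;0 0 0.044 0 0 0'
python3 -c "
from h import *
cv2.imwrite('pics/side5.png',grab_frame('side')[:,:,::-1])
go((598,-208,183))
a=cv2.imread('pics/side4.png').astype(int);b=cv2.imread('pics/side5.png').astype(int)
d=abs(a-b).sum(2)[280:345,325:400];print('drawer diff px',(d>60).sum())"
```

```text
time_s: 8.18
ee_pos: [599.2, -208.1, 187.9]
ee_rot: [179.9, -0.0, 14.5]
force: [0.0, 0.8, 5.3]
gripper_width: 13.2
t 8.2333 at [ 599.2 -208.1  188. ] [179.9  -0.   14.5] F [-0.8  0.2  6.1] w 13.2 rows [-0.0023 -0.0009  0.01  ]
drawer diff px 2809
```

```bash
python3 -m jog '0 0 0.003 0 0 0;0 0 0.004 0 0 0;0 0 0.004 0 0 0;0 0 0.004 0 0 0;0 0 0.004 0 0 0;0 0 0.004 0 0 0'
python3 -c "
from h import *
cv2.imwrite('pics/side6.png',grab_frame('side')[:,:,::-1])
a=cv2.imread('pics/side6.png')[170:370,310:490]
cv2.imwrite('pics/c6.png',cv2.resize(a,(486,540)))
go((598,-208,268))"
```

```text
time_s: 8.73
ee_pos: [599.3, -208.2, 187.1]
ee_rot: [179.9, -0.1, 14.5]
force: [-0.3, 0.8, 5.9]
gripper_width: 13.4
t 8.7833 at [ 599.3 -208.2  187.1] [ 1.799e+02 -1.000e-01  1.450e+01] F [-0.9 -0.2  5.5] w 13.4 rows [-0.0022 -0.0006 -0.1619]
```

View pics/c6.png

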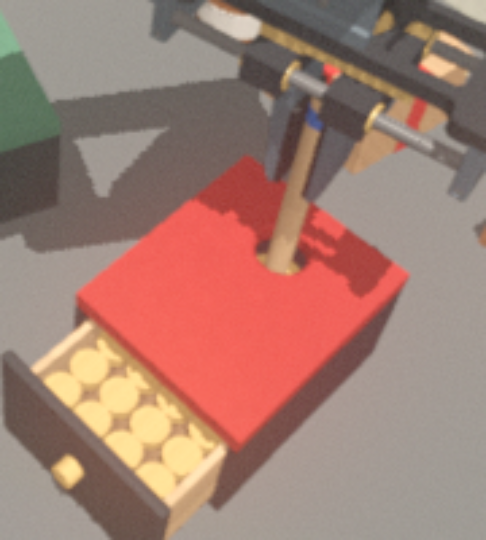

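The drawer is well out, handle at about side px (335,344). I'll lift out and go back above the pot.

```bash
python3 -m jog '-0.002 0 -0.04 0 0 0;-0.002 0 -0.09 0 0 0;-0.002 0 -0.14 0 0 0;-0.002 0 -0.17 0 0 0;-0.002 0 -0.17 0 0 0;-0.002 0 -0.17 0 0 0'
python3 -c "
from h import *
go((580,200.5,268))"
```

```text
time_s: 9.28
ee_pos: [598.2, -208.3, 272.1]
ee_rot: [179.8, -0.1, 14.5]
force: [-1.3, -0.7, -1.0]
gripper_width: 13.2
t 9.2833 at [ 598.2 -208.3  272.1] [ 1.798e+02 -1.000e-01  1.450e+01] F [-1.3 -0.7 -1. ] w 13.2 rows [ 0.1693 -0.8007  0.0063]
```

```bash
python3 -m jog '0.012 -0.06 0 0 0 0;0.029 -0.14 0 0 0 0;0.046 -0.22 0 0 0 0;0.063 -0.3 0 0 0 0;0.08 -0.38 0 0 0 0;0.096 -0.46 0 0 0 0;0.114 -0.54 0 0 0 0;0.13 -0.62 0 0 0 0;0.148 -0.7 0 0 0 0;0.16 -0.76 0 0 0 0;0.169 -0.801 0 0 0 0;0.169 -0.801 0 0 0 0;0.169 -0.801 0 0 0 0;0.169 -0.801 0 0 0 0'
python3 -c "
from h import *
cv2.imwrite('pics/side7.png',grab_frame('side')[:,:,::-1])
a=cv2.imread('pics/side7.png')[20:200,190:350]
cv2.imwrite('pics/c7.png',cv2.resize(a,(480,540)))
go((580,200.5,140));s=state()['ee_pos'];print(proj('side',(s[0],s[1],s[2]-133)))"
```

```text
time_s: 10.45
ee_pos: [579.3, 199.8, 269.6]
ee_rot: [179.8, 0.0, 14.5]
force: [0.2, 0.1, -0.8]
gripper_width: 13.5
t 10.5 at [579.5 199.4 270. ] [179.8  -0.   14.4] F [-0.5 -0.6 -1.3] w 13.4 rows [ 0.0015 -0.0028  0.2601]
[264.4264114  119.75563009]
```

View pics/c7.png

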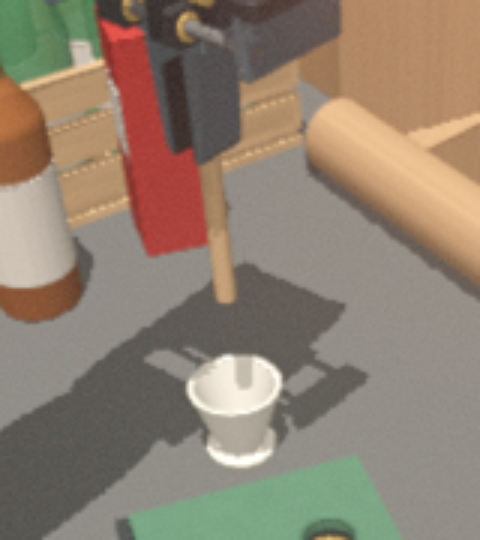

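No slip: foot at (265,119), prediction (264.4,119.8). Lowering back to the pose I grasped at.

```bash
python3 -m jog '0.001 0 0.05 0 0 0;0.001 0 0.11 0 0 0;0.001 0 0.17 0 0 0;0.001 0 0.22 0 0 0;0.001 0 0.245 0 0 0;0.001 0 0.255 0 0 0;0.001 0 0.258 0 0 0;0.001 0 0.26 0 0 0;0.001 0 0.26 0 0 0;0.001 0 0.26 0 0 0'
python3 -c "
from h import *
go((579.7,199.1,139.1))"
```

```text
time_s: 11.33
ee_pos: [580.9, 199.1, 141.4]
ee_rot: [179.8, -0.2, 14.4]
force: [0.5, 0.4, -0.5]
gripper_width: 13.4
t 11.3333 at [580.9 199.1 141.4] [179.8  -0.2  14.4] F [ 0.5  0.4 -0.5] w 13.4 rows [-0.0023 -0.0007  0.0046]
```

```bash
python3 -m jog '-0.002 0 0.003 0 0 0;-0.002 0 0.004 0 0 0;-0.002 0 0.005 0 0 0;-0.002 0 0.005 0 0 0'
python3 -c "
from h import *
go((579.7,199.1,139.1))"
```

```text
time_s: 11.67
ee_pos: [580.0, 198.9, 139.1]
ee_rot: [179.8, -0.2, 14.4]
force: [-0.5, -0.7, 0.6]
gripper_width: 13.0
t 11.6667 at [580.  198.9 139.1] [179.8  -0.2  14.4] F [-0.5 -0.7  0.6] w 13.0 rows [-0.0005 -0.0005  0.    ]
```

```bash
python3 -m jog '0 0 0.001 0 0 0;0 0 0.002 0 0 0;0 0 0.002 0 0 0;0 0 0.002 0 0 0'
python3 -m jog '0 0 0 0 0 0;0 0 0 0 0 0;0 0 0 0 0 0;0 0 0 0 0 0;0 0 0 0 0 0;0 0 0 0 0 0;0 0 0 0 0 0;0 0 0 0 0 0;0 0 0 0 0 0;0 0 0 0 0 0;0 0 0 0 0 0;0 0 0 0 0 0;0 0 0 0 0 0;0 0 0 0 0 0' 1
python3 -m jog '0 0 -0.04 0 0 0;0 0 -0.1 0 0 0;0 0 -0.16 0 0 0;0 0 -0.22 0 0 0;0 0 -0.28 0 0 0;0 0 -0.3 0 0 0;0 0 -0.3 0 0 0;0 0 -0.3 0 0 0;0 0 -0.3 0 0 0;0 0 -0.3 0 0 0'
python3 -c "
from h import *
cv2.imwrite('pics/side8.png',grab_frame('side')[:,:,::-1])
cv2.imwrite('pics/c8.png',cv2.resize(cv2.imread('pics/side8.png')[50:370,170:490],(600,600)))
go((579.7,199.1,290))"
```

```text
time_s: 12.0
ee_pos: [580.1, 198.9, 139.1]
ee_rot: [179.8, -0.2, 14.4]
force: [-1.8, 0.1, 4.6]
gripper_width: 13.1
time_s: 13.17
ee_pos: [580.1, 198.9, 139.1]
ee_rot: [179.8, -0.2, 14.4]
force: [-0.7, -0.2, -0.4]
gripper_width: 91.1
time_s: 14.0
ee_pos: [578.6, 199.0, 286.6]
ee_rot: [179.8, 0.0, 14.4]
force: [0.6, -0.1, 0.1]
gripper_width: 91.1
t 14.05 at [578.7 199.  286.9] [179.8   0.   14.4] F [-0.5 -0.2 -0.7] w 91.2 rows [ 0.0019  0.0004 -0.0062]
```

View pics/c8.png

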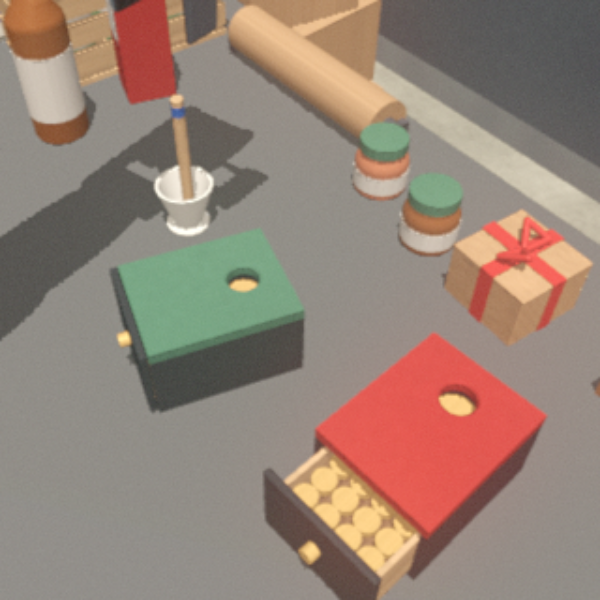

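```bash
python3 -c "
from h import *
for z in(40,50):print('drawer travel',np.linalg.norm(atz('side',(359,322.7),z)-atz('side',(334.8,344.4),z)))
job_done()"
```

```text
drawer travel 51.319751112483274
drawer travel 50.43712162570185
the job is handed in; nothing more can be done
```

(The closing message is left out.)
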